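# Set the wind vane on the reference post and store the direction

### The job

The wind vane on the test jig has to be referenced: with a fingertip, gently push its arm round until its nose (not the tail fin) points straight at the tall post, and let go of it. Then press the round button on the logger box all the way down to store the direction, and release it. Do not press the button before the vane points at the tall post, and leave the posts and everything else on the bench standing where they are.

Things in the scene. Friction and masses are not known exactly. Their poses are not given: they have to be found in the camera images.
- vane (a joint): turn of the wind vane about its upright axis, rad, growing anticlockwise seen from above; 0 when the nose points along the x axis of jig. No stop is met within a full turn either way. A stiff bearing (about 0.03 N m) keeps it where it is left; pushing takes under 1 N.
- jig: fixed test jig: round aluminium plate 130 mm in diameter, 12 mm thick, with the black sensor body on it (54 mm in diameter, top 125 mm above the bench) that carries the vane; origin on the vane's axis, at bench height
- vane_hub (a point): point on the vane's upright axis at the height of its rod's centre line, 150 mm above the bench; turns with the vane: x axis along the rod towards the nose, z up. The rod is level, steel, 10 mm in diameter. The hub is a black drum 36 mm in diameter, rising 12 mm above the rod's centre line. From 28 to 93 mm ahead of the axis the bare rod has free air beside and below it, down to the jig plate.
- vane_nose (a point): foremost point of the vane's nose, 135 mm from the axis, at the rod's height: a short black bullet shape, 26 mm in diameter at most, from 93 to 135 mm ahead of the axis
- vane_tail (a point): rear end of the vane, 130 mm behind the axis, at the rod's height: an upright black fin 62 mm long (from 68 to 130 mm behind the axis), 4 mm thick, from 22 mm below to 42 mm above the rod's centre line
- tall_post: the tall reference post: a plain steel rod 16 mm in diameter, 150 mm high overall, on a round foot 42 mm in diameter and 14 mm thick; stands loose on the bench 0.15 to 0.22 m from the vane's axis; origin at the centre of its underside
- short_post_a: a short post like the tall one but 75 mm high, loose, about as far from the vane; not to be pointed at; origin at the centre of its underside
- short_post_b: a second short post, same as the first
- button (a joint): travel of the logger's push button, m: 0 up, 0.006 fully down; a spring brings it back up; fully down takes 5 N
- button_top (a point): centre of the top face of the button: a dark grey round cap 28 mm in diameter in a black housing on the flat lid of the logger, a fixed closed light grey box 160 x 110 x 60 mm with a display beside the button and cable glands on its sides. Pressed straight down. The open box of the same size, with a circuit board, has no button.
- multimeter: bystander: red multimeter 160 x 80 x 43 mm lying on the bench, origin at the centre of its underside
- adapter: bystander: black power adapter 110 x 50 x 32 mm, origin at the centre of its underside
- screwdriver: bystander: screwdriver 140 mm long lying on the bench
- tape_roll: bystander: black tape roll 90 mm in diameter, 22 mm high, lying flat
- cup_anemometer: bystander: three-cup wind speed sensor, 140 mm across the cups, 131 mm high, standing loose, origin at the centre of its underside
There are look-alikes about, which are no part of the job. Leave any red look-alike of the part that bears button alone.

How it is judged:
By the outcome, as a careful person would: the job done as asked, in the order asked, and still so for the second after the job is handed in, with the robot touching nothing.
It also fails if it takes over 54 s, if anything falls off the work surface, if the arm or the gripper's body presses on something with over 40 N, if the wrist force passes 120 N, or if a joint passes its speed limit or range.

### The arm

A 7-joint arm with a two-finger parallel gripper is mounted at the origin on the work surface. World frame = base frame: x ahead of the robot, y to its left, z up, the work surface at z = 0. Lengths are in m, angles in rad, forces in N, time in s.
With the tool pointing down it reaches from about 0.425 to 0.95 m from the base axis. Payload 4.7 kg.
Tool frame: the origin (TCP) lies between the finger pads; the fingertips stand 25 mm ahead of it and the grasp point (between the pads) lies 6 mm ahead of it; x points along the fingers, z is the direction in which the jaws open and shut, and the axes are right-handed (so a half turn about x gives the same grasp; the last joint's range is limited). The gripper opens to 85 mm and grips with 20 to 120 N. Pads are 22 mm wide; open, the fingers measure 114 mm over their backs; the gripper's body (76 mm by 85 mm) begins 54 mm behind the grasp point. The pads swing forward as they close: fully open they stand 13 mm farther back than shut.
Start: joints at [-1.176, 0.469, -0.049, 1.532, 0.024, 1.141, -0.082], TCP at [0.278, 0.615, 0.256] pointing down, gripper open.
Joint ranges: [-2.59, 2.59], [-0.33, 1.99], [-1.39, 1.29], [0.1, 2.45], [-1.04, 4.18], [0.21, 1.99], [-2.66, 2.66]. Speed limits (rad/s): [2.57, 2.57, 3.14, 3.14, 3.14, 3.14, 3.14].

### API

Orientations are given as a 3x3 rotation matrix whose columns are the frame's x, y, z axes.
In Python, from rig import * gives the robot as it stands. Calls block until the motion is done:
- movep(position, orientation): joint-space move of the TCP to a pose.
- move_l(position, attitude=None, feed=0.15, until_force=None): straight line of the TCP; attitude=None keeps the orientation; feed is the mean speed in m/s. With until_force (N) it stops when the force on the tool has changed by that much, and returns True; else False.
- move_joints(angles): joint-space move.
- command_gripper(opening, newtons=None): finger opening in m; newtons is the grip in N (None keeps the last); returns when the fingers have stopped.
- sleep(seconds).
- inverse_kinematics(position, orientation): joint angles nearest the present ones, or None.
- sense(): the state.
- camera(name): name is "side" or "top" or "wrist"; returns (picture, depth): 420x560x3 uint8, red, green, blue; 420x560 float32, m along the optical axis (not along the pixel's ray), 0 where there is no reading.
- camera_params(name): a dict with "K" (3x3 intrinsics, pixels), "dist" ([k1, k2, p1, p2, k3] as OpenCV has them; the pictures are not rectified), "position" and "rotation" of the camera in the world; the wrist camera has in their place "tool_from_camera" (4x4, takes a point from camera to tool coordinates, whose origin is the TCP and whose axes are the tool frame's). Camera axes: x right, y down, z forward; pixel columns grow to the right and rows downward; lengths in m; the calibration is good to about 2 mm. A picture is of the moment at which its call begins: read the wrist's pose just before it. camera_params takes no time and is no camera call.
A pose or a line that the arm cannot do raises Unreachable and nothing moves.
- finish_job(): hands the job in, once; it reports no verdict.
The state is a dict: "time_s": time; "joint_pos": joint angles; "qd": joint speeds; "joint_efforts": joint torques, N m; "position": TCP position; "tcp_rot": TCP orientation; "wrist_force": force on the tool from outside, world axes, zero at the start; "ft_torque": the same for the moment, N m; "finger_gap": finger opening in m.
Only numpy, scipy, OpenCV 4.12 (cv2) and the standard library are available. Lean on these libraries where they do the work, as an engineer would, in place of code of your own. Each camera call takes 0.05 s, during which the arm holds its last target.

## Working session

There is one attempt and no reset: what is moved stays moved. The work goes in short steps, each a Python script; the robot and the scene stay as the last script left them, time stands still between calls to the robot, and variables do not carry over. Pictures are saved under pics/ and viewed, and the job is handed in when it is done.

```bash
mkdir -p pics; ls
python3 - <<'E'
from rig import *
import cv2,numpy as np
for n in ["side","top","wrist"]:
    p,d=camera(n); cv2.imwrite(f"pics/{n}0.png",p[:,:,::-1]); np.save(f"pics/{n}0d.npy",d)
    c=camera_params(n); print(n,{k:np.round(np.array(v),4).tolist() for k,v in c.items()})
s=sense();print(s["time_s"],s["position"],np.round(s["tcp_rot"],3))
E
```

```text
pics
side {'K': [[499.7923, 0.0, 285.8143], [0.0, 499.7923, 217.7637], [0.0, 0.0, 1.0]], 'dist': [-0.0745, 0.0, 0.0, 0.0, 0.0], 'position': [0.345, -1.072, 0.7328], 'rotation': [[0.9928, -0.0361, 0.1143], [-0.1175, -0.4798, 0.8695], [0.0234, -0.8767, -0.4806]]}
top {'K': [[417.6452, 0.0, 280.5939], [0.0, 417.6452, 212.5925], [0.0, 0.0, 1.0]], 'dist': [-0.0331, 0.0, 0.0, 0.0, 0.0], 'position': [0.3711, -0.0117, 1.1674], 'rotation': [[-0.0283, -0.9896, 0.1411], [-0.9992, 0.0319, 0.0235], [-0.0277, -0.1404, -0.9897]]}
wrist {'K': [[357.0538, 0.0, 281.0478], [0.0, 357.0538, 211.2381], [0.0, 0.0, 1.0]], 'dist': [0.0188, 0.0, 0.0, 0.0, 0.0], 'tool_from_camera': [[-0.0002, -0.279, 0.9603, -0.1184], [0.0003, -0.9603, -0.279, 0.0721], [1.0, 0.0003, 0.0003, -0.001], [0.0, 0.0, 0.0, 1.0]]}
0.15 [0.27741841 0.61492988 0.25549148] [[-0.001 -0.912  0.411]
 [-0.001  0.411  0.912]
 [-1.    -0.    -0.001]]
```

View pics/top0.png

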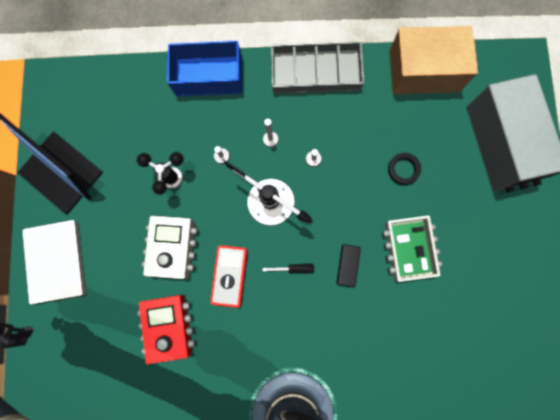

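View pics/side0.png

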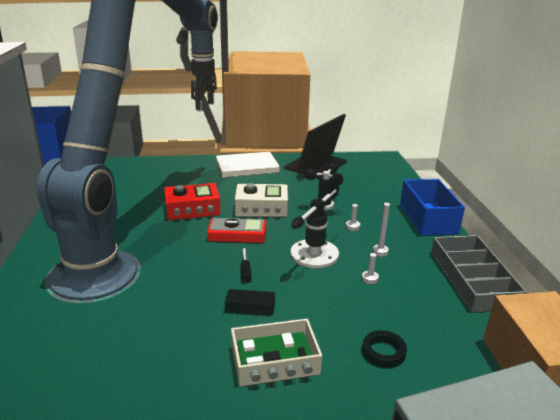

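View pics/wrist0.png

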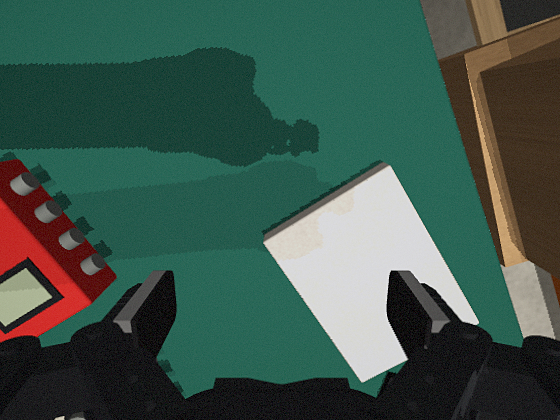

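Run:
```python
import cv2
a=cv2.imread("pics/top0.png")
cv2.imwrite("pics/c1.png",cv2.resize(a[105:235,190:350],None,fx=5,fy=4.6,interpolation=cv2.INTER_CUBIC))
cv2.imwrite("pics/c2.png",cv2.resize(a[205:290,130:210],None,fx=6,fy=6,interpolation=cv2.INTER_CUBIC))
b=cv2.imread("pics/side0.png")
cv2.imwrite("pics/c3.png",cv2.resize(b[160:290,220:400],None,fx=4.4,fy=4.4,interpolation=cv2.INTER_CUBIC))
```

```text
(no output)
```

View pics/c1.png

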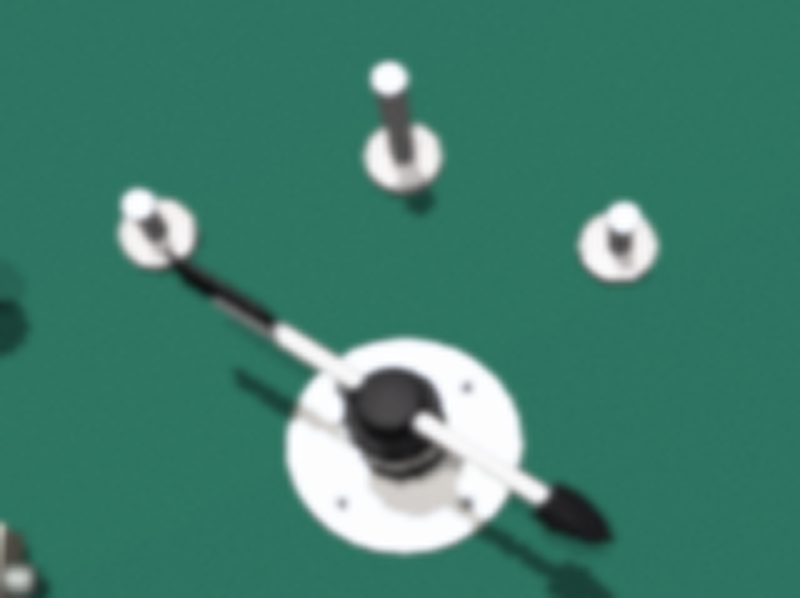

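View pics/c2.png

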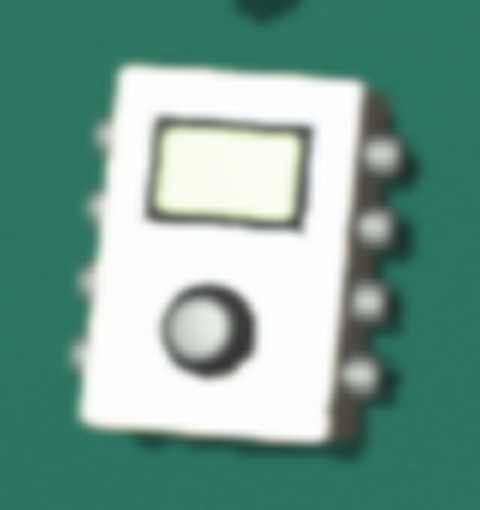

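View pics/c3.png

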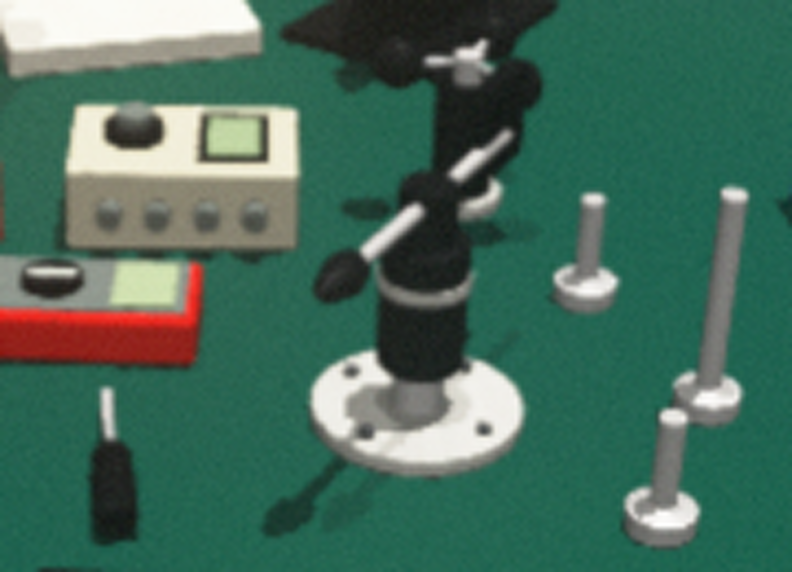

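```bash
cat > h.py <<'E'
import numpy as np,cv2
from scipy.optimize import least_squares
from rig import *
def ray(n,uv,pose=None):
    c=camera_params(n);K=np.array(c["K"]);D=np.array(c["dist"])
    q=cv2.undistortPoints(np.array([[uv]],float),K,D)[0,0]
    v=np.array([q[0],q[1],1.])
    if n=="wrist":
        p,R=pose;T=np.array(c["tool_from_camera"]);return R@T[:3,3]+p,R@T[:3,:3]@v
    return np.array(c["position"]),np.array(c["rotation"])@v
def atz(r,z): o,v=r; return o+v*(z-o[2])/v[2]
def tri(r1,r2):
    A=[];b=[]
    A=np.zeros((3,3));b=np.zeros(3);rs=[]
    for o,v in (r1,r2):
        v=v/np.linalg.norm(v);P=np.eye(3)-np.outer(v,v);A+=P;b+=P@o
    x=np.linalg.solve(A,b)
    return x,[np.linalg.norm((np.eye(3)-np.outer(v,v)/(v@v))@(x-o)) for o,v in(r1,r2)]
def proj(n,X,pose=None):
    c=camera_params(n);K=np.array(c["K"]);D=np.array(c["dist"])
    if n=="wrist":
        p,R=pose;T=np.array(c["tool_from_camera"]);o=R@T[:3,3]+p;Rc=R@T[:3,:3]
    else: o=np.array(c["position"]);Rc=np.array(c["rotation"])
    x=Rc.T@(np.array(X)-o); return cv2.projectPoints(x.reshape(1,1,3),np.zeros(3),np.zeros(3),K,D)[0].ravel()
E
python3 - <<'E'
from h import *
np.set_printoptions(precision=4,suppress=True)
P={"tall":((267.8,122),(387,203.9),.15),"button":((163.3,259.3),(250.9,185.5),.07),"hubtop":((268.4,191.5),(317,201.4),.162),
"foot":((270.6,139.3),(381.1,249.3),.014),"nose":((311.6,222.4),(292.5,226),.15)}
for k,(a,b,z) in P.items(): print(k,tri(ray("top",a),ray("side",b)),atz(ray("top",a),z),atz(ray("side",b),z))
for k,a,z in [("sa",(217.6,149.1),.075),("sb",(314.8,152),.075),("plate",(270.8,201.7),.012),("rodf1",(274,196.3),.15),("rodf2",(299,212.6),.15),("tail",(223.5,161),.17)]: print(k,atz(ray("top",a),z))
td=np.load("pics/top0d.npy");print(td[122,268],td[259,163],td[191,268])
for n in ["short/box corners"]:
  for uv in [(150.5,216),(190.5,218.5),(184.5,278.5),(143.7,275.5)]: print(atz(ray("top",uv),.06))
E
```

```text
tall (array([0.7526, 0.0382, 0.1489]), [np.float64(0.0019573264607326297), np.float64(0.0019573264607323326)]) [0.7501 0.0384 0.15  ] [0.7541 0.037  0.15  ]
button (array([0.4151, 0.325 , 0.0786]), [np.float64(0.0023952503191893176), np.float64(0.002395250319189335)]) [0.4131 0.3277 0.07  ] [0.4185 0.3433 0.07  ]
hubtop (array([0.5688, 0.0405, 0.1619]), [np.float64(0.0010375326279253674), np.float64(0.00103753262792544)]) [0.5677 0.0406 0.162 ] [0.5698 0.0406 0.162 ]
foot (array([0.7527, 0.0381, 0.0097]), [np.float64(0.002545680297895551), np.float64(0.0025456802978955032)]) [0.7487 0.0383 0.014 ] [0.7531 0.0323 0.014 ]
nose (array([ 0.4916, -0.0629,  0.1522]), [np.float64(0.0023199182217730264), np.float64(0.0023199182217730004)]) [ 0.4895 -0.0628  0.15  ] [ 0.4945 -0.0588  0.15  ]
sa [0.7066 0.1804 0.075 ]
sb [ 0.6888 -0.0826  0.075 ]
plate [0.5677 0.0423 0.012 ]
rodf1 [0.5575 0.0276 0.15  ]
rodf2 [ 0.5148 -0.0328  0.15  ]
tail [0.6465 0.1492 0.17  ]
1.0626366 1.0898963 1.0287817
[0.5311 0.3671 0.06  ]
[0.5208 0.2577 0.06  ]
[0.3614 0.2736 0.06  ]
[0.372  0.3832 0.06  ]
```

The wanted things, by top-view pixel:
- **Vane nose:** black bullet at (312,222). The tail fin is at (224,161).
- **Tall post:** top at (268,122), foot at (271,139). The short posts are at (218,149) and (315,152).
- **Button:** on the light grey closed logger at (163,259). I'm rejecting the red logger (163,343), the open PCB box (413,248) and the multimeter dial (228,281).

The heights agree with the text: post 0.149, hub 0.162, nose 0.152.

```bash
cat >> h.py <<'E'
HUB=np.array([.5688,.0408])
def pose(deg,rad=.065,off=-.016,z=.155,sgn=1,yaw=None):
    a=np.radians(deg);r=np.array([np.cos(a),np.sin(a)]);t=np.array([-r[1],r[0]])
    p=HUB+rad*r+off*t
    if yaw is not None: b=np.radians(yaw);r=np.array([np.cos(b),np.sin(b)]);t=np.array([-r[1],r[0]])
    R=np.column_stack([[0,0,-1],[*(sgn*t),0],[*(sgn*r),0]])
    return np.array([*p,z]),R
E
python3 - <<'E'
from h import *
np.set_printoptions(precision=2,suppress=True)
for s in (1,-1):
  for d in range(-126,6,20): 
    q=inverse_kinematics(*pose(d,off=-.02,sgn=s)); print(s,d,None if q is None else np.array(q))
E
```

```text
1 -126 [-0.9   0.55  1.12  2.06 -0.63  0.93 -1.64]
1 -106 [-0.68  0.45  0.82  2.01 -0.44  0.86 -1.46]
1 -86 [-0.56  0.46  0.7   1.96 -0.38  0.86 -1.16]
1 -66 [-0.51  0.48  0.64  1.9  -0.37  0.88 -0.83]
1 -46 [-0.48  0.51  0.6   1.85 -0.36  0.9  -0.51]
1 -26 [-0.46  0.53  0.56  1.8  -0.35  0.91 -0.2 ]
1 -6 [-0.45  0.54  0.51  1.77 -0.32  0.92  0.09]
-1 -126 [-0.36  0.34  0.35  2.03 -0.16  0.8   1.02]
-1 -106 [-0.3   0.36  0.31  1.99 -0.15  0.81  1.39]
-1 -86 [-0.23  0.39  0.26  1.94 -0.13  0.83  1.74]
-1 -66 [-0.16  0.42  0.18  1.88 -0.1   0.85  2.05]
-1 -46 [-0.08  0.45  0.06  1.82 -0.04  0.87  2.33]
-1 -26 [-0.02  0.48 -0.05  1.77  0.03  0.89  2.6 ]
-1 -6 [ 0.66  0.82 -1.18  1.7   0.81  1.2   2.3 ]
```

Run:
```python
from h import *
np.set_printoptions(precision=3,suppress=True)
command_gripper(0.0,20)
p,R=pose(-126,off=-.045,z=.27); movep(p,R)
s=sense();print(s["time_s"],s["position"],s["finger_gap"],s["joint_pos"])
p,d=camera("wrist");cv2.imwrite("pics/w1.png",p[:,:,::-1])
p,d=camera("side");cv2.imwrite("pics/s1.png",p[:,:,::-1])
```

```text
3.1917 [0.494 0.016 0.27 ] -9.533799433840745e-05 [-1.048  0.263  1.127  1.976 -0.271  1.067 -1.998]
```

View pics/w1.png

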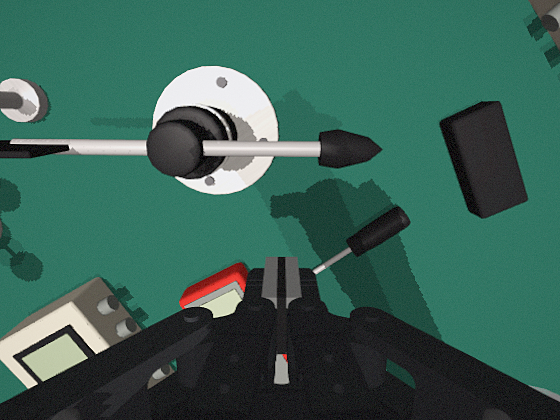

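View pics/s1.png

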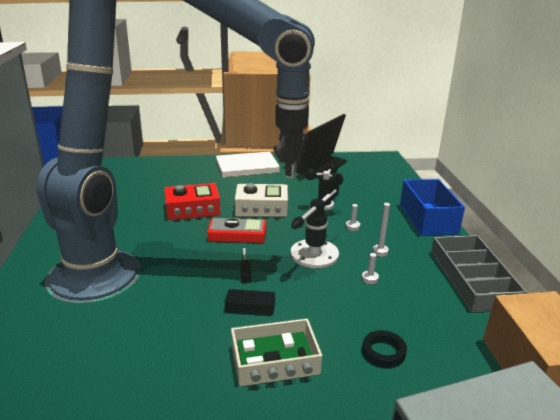

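The wrist view shows the nose at (380,150), with the rod level in the frame at v≈148. That puts the vane at about -126°, as measured. The fingertip at (282,260) is beside the bare rod with clear air below it, so I'll descend and push.

Run:
```python
from h import *
np.set_printoptions(precision=3,suppress=True)
move_l(*pose(-126,off=-.045),feed=.12)
f0=sense()["wrist_force"]
for d in [-126]+list(range(-116,-9,12))+[-8]:
    move_l(*pose(d,off=-.018),feed=.07)
    s=sense()
    print(d,s["time_s"],np.array(s["wrist_force"])-f0, s["joint_pos"][2])
p,d=camera("wrist");cv2.imwrite("pics/w2.png",p[:,:,::-1])
p,d=camera("side");cv2.imwrite("pics/s2.png",p[:,:,::-1])
```

```text
-126 4.9333 [ 0.338 -1.265 -0.628] 0.9440209936296952
-116 5.2583 [-0.201 -0.938 -0.389] 0.8890701619537187
-104 5.6167 [-0.185 -0.566 -0.546] 0.82425082623075
-92 5.975 [ 0.139 -0.045 -0.37 ] 0.7604525345069361
-80 6.3333 [ 0.232 -0.918 -0.449] 0.6982556467842168
-68 6.6917 [ 0.2    0.029 -0.215] 0.6375807785502919
-56 7.05 [-0.359 -0.422  0.212] 0.5784385087017799
-44 7.4083 [-1.043 -1.079 -0.895] 0.5206736376770176
-32 7.7667 [-1.277 -1.104 -0.601] 0.464109754986872
-20 8.125 [-0.032 -0.745  0.035] 0.40846091979590354
-8 8.4833 [ 0.181 -1.582 -0.54 ] 0.35353183996376875
```

View pics/w2.png

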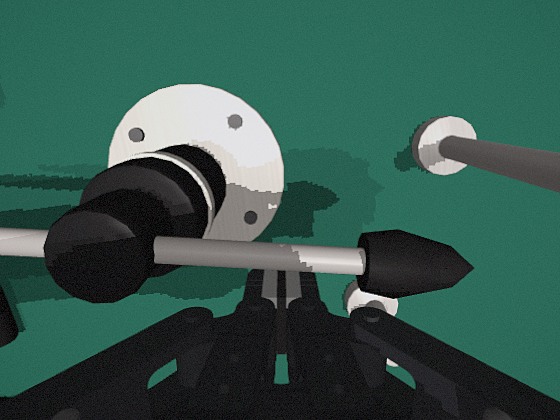

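View pics/s2.png

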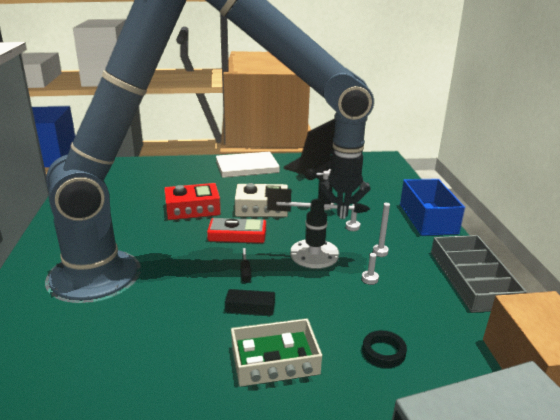

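Run:
```python
from h import *
np.set_printoptions(precision=4,suppress=True)
s=sense();ps=(np.array(s["position"]),np.array(s["tcp_rot"]))
print(ps)
for uv,z in [((156,250.5),.15),((360,261),.15),((473,267),.15),((447,146),.014)]: print(uv,atz(ray("wrist",uv,ps),z))
a=atz(ray("wrist",(156,250.5),ps),.15);b=atz(ray("wrist",(360,261),ps),.15);d=b-a;print(np.degrees(np.arctan2(d[1],d[0])))
```

```text
(array([0.6302, 0.013 , 0.1549]), array([[-0.0006,  0.1431,  0.9897],
       [-0.0006,  0.9897, -0.1431],
       [-1.    , -0.0007, -0.0005]]))
(156, 250.5) [0.5857 0.039  0.15  ]
(360, 261) [0.6602 0.024  0.15  ]
(473, 267) [0.7018 0.0156 0.15  ]
(447, 146) [0.7523 0.0393 0.014 ]
-11.390700912958074
```

Run:
```python
from h import *
np.set_printoptions(precision=4,suppress=True)
move_l(*pose(-2,off=-.0143),feed=.03)
s=sense();ps=(np.array(s["position"]),np.array(s["tcp_rot"]))
print(s["time_s"],ps)
p,d=camera("wrist");cv2.imwrite("pics/w3.png",p[:,:,::-1])
```

```text
9.0917 (array([0.6331, 0.0241, 0.155 ]), array([[-0.0003,  0.0358,  0.9994],
       [-0.0001,  0.9994, -0.0358],
       [-1.    , -0.0001, -0.0003]]))
```

View pics/w3.png

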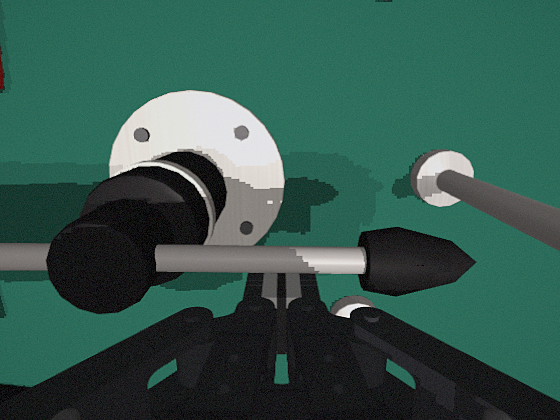

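Run:
```python
from h import *
np.set_printoptions(precision=4,suppress=True)
s=sense();ps=(np.array(s["position"]),np.array(s["tcp_rot"]))
a=atz(ray("wrist",(156,258),ps),.15);b=atz(ray("wrist",(362,260.5),ps),.15);d=b-a;print(a,b,np.degrees(np.arctan2(d[1],d[0])))
print(atz(ray("wrist",(475,262),ps),.15),atz(ray("wrist",(445,179),ps),.014))
# final nudge +1.6 deg then back off and up for a look
move_l(*pose(-0.4,off=-.0143),feed=.02)
move_l(*pose(-0.4,off=-.045),feed=.1)
move_l(*pose(-0.4,off=-.060,rad=.09,z=.30),feed=.2)
sleep(.2)
s=sense();ps=(np.array(s["position"]),np.array(s["tcp_rot"]))
print(s["time_s"],ps); np.savez("pics/ps4.npz",p=ps[0],R=ps[1])
p,d=camera("wrist");cv2.imwrite("pics/w4.png",p[:,:,::-1])
p,d=camera("top");cv2.imwrite("pics/t4.png",p[:,:,::-1])
```

```text
[0.5856 0.0421 0.15  ] [0.6625 0.0384 0.15  ] -2.7929910696487137
[0.7045 0.0364 0.15  ] [0.7526 0.0395 0.014 ]
10.9417 (array([ 0.6577, -0.0195,  0.2986]), array([[-0.0025,  0.0067,  1.    ],
       [-0.    ,  1.    , -0.0067],
       [-1.    , -0.    , -0.0025]]))
```

View pics/w4.png

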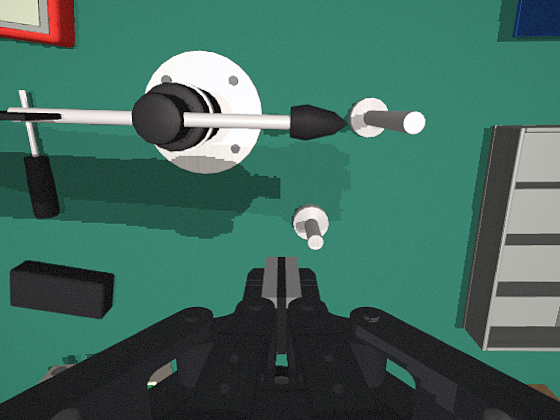

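View pics/t4.png

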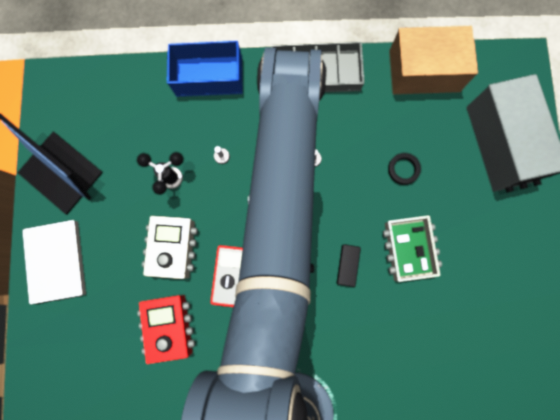

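Run:
```python
import cv2
a=cv2.imread("pics/w4.png")
cv2.imwrite("pics/c4.png",cv2.resize(a[70:190,120:440],None,fx=2.5,fy=5,interpolation=cv2.INTER_CUBIC))
```

```text
(no output)
```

View pics/c4.png

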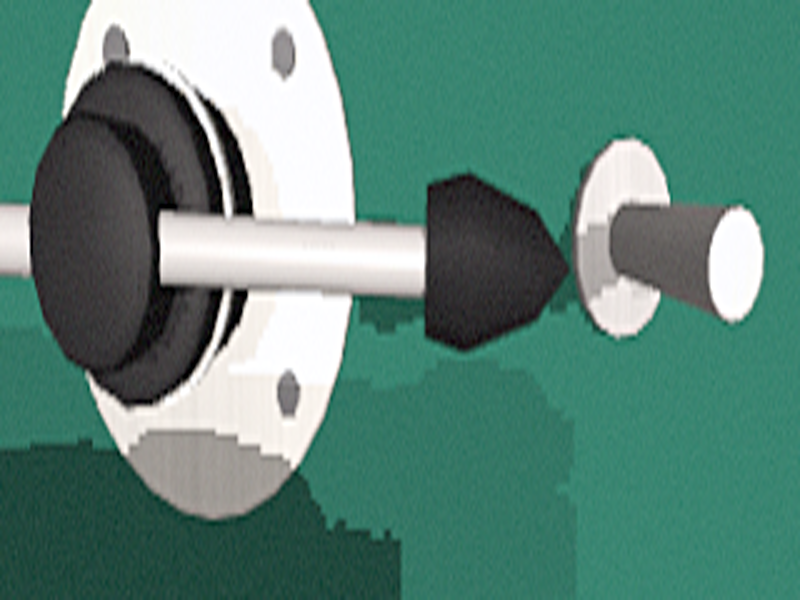

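Run:
```python
from h import *
np.set_printoptions(precision=4,suppress=True)
f=np.load("pics/ps4.npz");ps=(f["p"],f["R"])
def w(x,y,z=.15):return atz(ray("wrist",(120+x/2.5-.3,70+y/5-.4),ps),z)
L=[w(15,240),w(165,247),w(420,262),w(570,267)];t=w(737,264);foot=w(622,237,.014);h=w(93,240,.162)
for v in L+[t,foot,h]:print(v)
L=np.array(L);k=np.polyfit(L[:,0],L[:,1],1);print(np.degrees(np.arctan(k[0])))
hub=np.array([.5688,np.polyval(k,.5688)]);print(hub)
for q in (t,foot):d=q[:2]-hub;print(np.degrees(np.arctan2(d[1],d[0])))
```

```text
[0.5442 0.0444 0.15  ]
[0.5873 0.0433 0.15  ]
[0.6611 0.0408 0.15  ]
[0.7046 0.0398 0.15  ]
[0.7527 0.0398 0.15  ]
[0.751  0.0402 0.014 ]
[0.5707 0.0446 0.162 ]
-1.6915015427899225
[0.5688 0.0437]
-1.2191459437140075
-1.1045952820560154
```

The vane reads -1.7° and the bearing to the tall post is -1.1 to -1.2°. That is about 1.6 mm off-centre at the post, well inside its 16 mm rod. I've let go of the vane, so next is the button, with a wrist-camera look above it first.

Run:
```python
from h import *
np.set_printoptions(precision=4,suppress=True)
R=None;best=None
q0=np.array(sense()["joint_pos"])
for yaw in range(-180,180,20):
    _,R_=pose(0,yaw=yaw); q=inverse_kinematics([.39,.326,.28],R_)
    if q is None: continue
    c=np.abs(np.array(q)-q0).max()
    if best is None or c<best[0]: best=(c,yaw,np.array(q))
print(best)
_,R=pose(0,yaw=best[1])
b=np.array([.415,.326]); y=R[:2,1]
movep([*(b-.04*y),.28],R)
sleep(.2)
s=sense();ps=(np.array(s["position"]),np.array(s["tcp_rot"]));np.savez("pics/ps5.npz",p=ps[0],R=ps[1])
print(s["time_s"],ps,proj("wrist",[.415,.326,.0786],ps))
p,d=camera("wrist");cv2.imwrite("pics/w5.png",p[:,:,::-1]);np.save("pics/w5d.npy",d)
p,d=camera("top");cv2.imwrite("pics/t5.png",p[:,:,::-1])
```

```text
(np.float64(0.5097516532861268), 60, array([-0.7968,  0.1738,  0.02  ,  1.8941, -0.0039,  1.0737,  0.272 ]))
12.6833 (array([0.4506, 0.305 , 0.2799]), array([[ 0.0002, -0.8648,  0.5021],
       [-0.0003,  0.5021,  0.8648],
       [-1.    , -0.0003, -0.0001]])) [282.5577 143.5351]
```

View pics/w5.png

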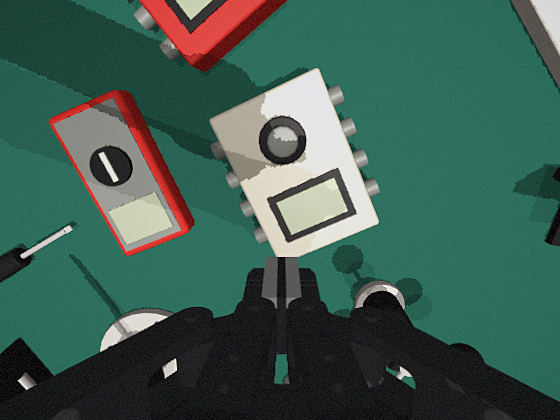

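View pics/t5.png

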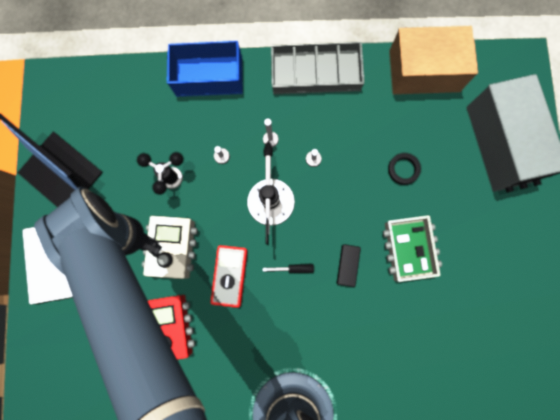

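The top view shows the vane nose (268,148) lined up with the tall post (268,122). In the wrist view the grey logger's button cap is near (284,139), against a predicted (283,144).

Run:
```python
from h import *
np.set_printoptions(precision=4,suppress=True)
a=cv2.imread("pics/w5.png")
cv2.imwrite("pics/c5.png",cv2.resize(a[105:175,245:325],None,fx=7,fy=7,interpolation=cv2.INTER_CUBIC))
t=cv2.imread("pics/t5.png")
cv2.imwrite("pics/c6.png",cv2.resize(t[110:250,230:330],None,fx=4,fy=4,interpolation=cv2.INTER_CUBIC))
d=np.load("pics/w5d.npy");f=np.load("pics/ps5.npz");ps=(f["p"],f["R"])
for u,v in [(284,140),(284,137),(240,130),(330,170)]:
    o,r=ray("wrist",(u,v),ps);print(u,v,o+r*d[v,u])
```

```text
284 140 [0.4127 0.3288 0.0825]
284 137 [0.4104 0.3301 0.0837]
240 130 [0.3862 0.2973 0.0601]
330 170 [0.461  0.3519 0.0595]
```

View pics/c5.png

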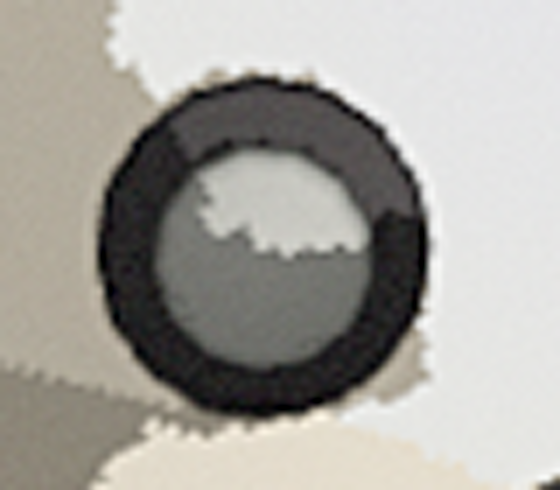

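View pics/c6.png

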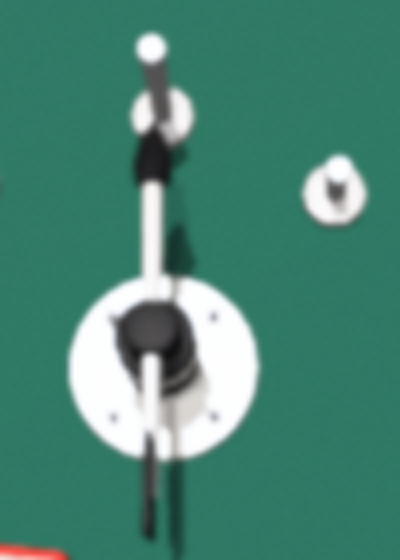

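Run:
```python
from h import *
np.set_printoptions(precision=4,suppress=True)
d=np.load("pics/w5d.npy");f=np.load("pics/ps5.npz");ps=(f["p"],f["R"])
def P(u,v):
    o,r=ray("wrist",(u,v),ps);return o+r*d[v,u]
Z=np.array([[P(u,v)[2] for u in range(256,312,3)] for v in range(112,168,4)]);print((Z*1000).round().astype(int))
for z in (.0786,.082): print(atz(ray("wrist",(282.3,141.6),ps),z),atz(ray("top",(163.3,259.3),),z))
print(tri(ray("wrist",(282.3,141.6),ps),ray("top",(163.3,259.3))))
```

```text
[[61 63 58 62 62 61 61 61 61 59 59 60 61 59 60 61 61 62 60]
 [61 60 60 60 61 61 61 61 65 72 60 61 61 62 60 61 61 62 61]
 [61 62 61 60 62 72 72 71 72 72 73 73 72 71 62 61 61 59 61]
 [60 62 60 71 74 73 75 73 73 72 72 72 73 73 73 62 62 61 60]
 [61 63 62 75 73 74 73 83 82 82 82 81 73 73 71 72 60 60 61]
 [62 61 73 73 73 81 82 83 84 85 83 83 82 81 73 71 73 60 60]
 [61 60 73 74 81 83 82 84 82 84 83 83 81 83 73 73 72 62 59]
 [62 73 71 73 82 83 83 82 83 83 83 82 83 83 80 73 72 62 61]
 [61 72 74 74 83 83 82 84 83 82 83 84 83 83 81 72 73 62 62]
 [62 62 73 72 72 84 83 83 84 83 82 83 83 83 73 73 72 61 60]
 [59 60 73 74 73 80 82 83 83 83 84 82 83 73 74 73 61 61 61]
 [62 61 61 72 73 72 73 81 82 83 81 80 72 72 73 71 61 62 61]
 [62 59 61 61 61 73 73 73 74 72 73 74 74 72 62 61 60 61 60]
 [61 62 62 61 60 61 61 71 72 73 72 61 62 61 60 62 61 61 59]]
[0.4134 0.3266 0.0786] [0.4127 0.325  0.0786]
[0.4132 0.3268 0.082 ] [0.4126 0.324  0.082 ]
(array([0.4133, 0.3264, 0.0743]), [np.float64(0.0004391285383160675), np.float64(0.0004391285383159498)])
```

The cap top is at z≈0.0825 and the housing rim at 0.0725, so 10 mm of clearance covers the 6 mm travel. The cap centre is at about (0.413, 0.326).

Run:
```python
from h import *
np.set_printoptions(precision=4,suppress=True)
x,y=.4132,.3262
move_l([x,y,.28],feed=.15)
move_l([x,y,.116],feed=.15)
f0=np.array(sense()["wrist_force"])
r=move_l([x,y,.094],feed=.015,until_force=10)
s=sense();print(r,s["time_s"],s["position"],np.array(s["wrist_force"])-f0)
p,d=camera("side");cv2.imwrite("pics/s6.png",p[:,:,::-1])
sleep(.3)
s=sense();print(s["position"],np.array(s["wrist_force"])-f0)
```

```text
True 15.45 [0.4132 0.3262 0.1011] [-0.7796  0.7216  6.8157]
[0.4132 0.3262 0.1011] [-1.3638  0.1234  6.8083]
```

```bash
python3 -c "
import cv2
a=cv2.imread('pics/s6.png');cv2.imwrite('pics/c7.png',cv2.resize(a[130:240,180:340],None,fx=5,fy=5,interpolation=cv2.INTER_CUBIC))"
```

```text
(no output)
```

View pics/c7.png

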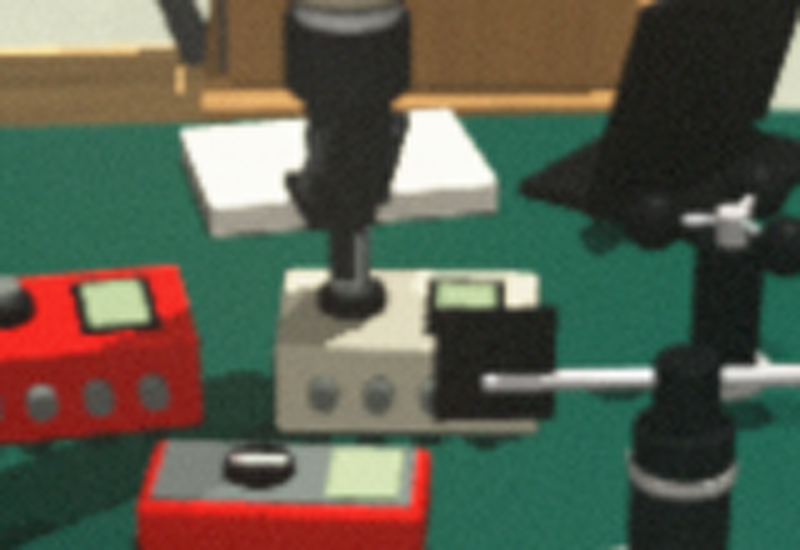

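The fingertip is at z=0.0761, about 6.4 mm of travel, holding a steady 6.8 N against the 5 N needed. I'll press slightly further to confirm the hard stop, then release.

Run:
```python
from h import *
np.set_printoptions(precision=4,suppress=True)
x,y=.4132,.3262
r=move_l([x,y,.0985],feed=.01,until_force=8)
s=sense();print(r,s["time_s"],s["position"],s["wrist_force"])
sleep(.2)
move_l([x,y,.13],feed=.06)
move_l([x,y,.30],feed=.2)
sleep(.3)
s=sense();ps=(np.array(s["position"]),np.array(s["tcp_rot"]));print(s["time_s"],s["position"],s["wrist_force"])
for n in("top","side"):
    p,d=camera(n);cv2.imwrite(f"pics/{n}7.png",p[:,:,::-1])
```

```text
True 16.0083 [0.4132 0.3262 0.1011] [-1.1629 -0.5881  6.2836]
18.15 [0.413  0.326  0.2992] [ 0.6982  0.4722 -0.0067]
```

View pics/top7.png

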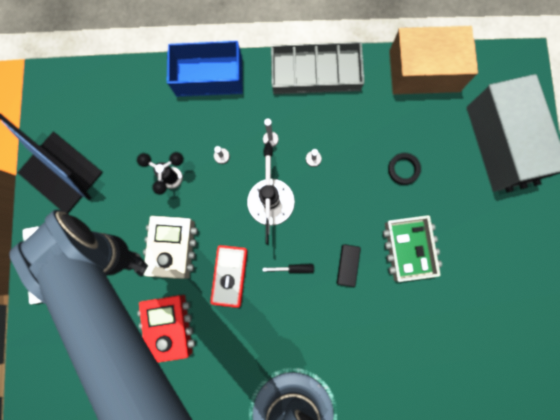

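View pics/side7.png

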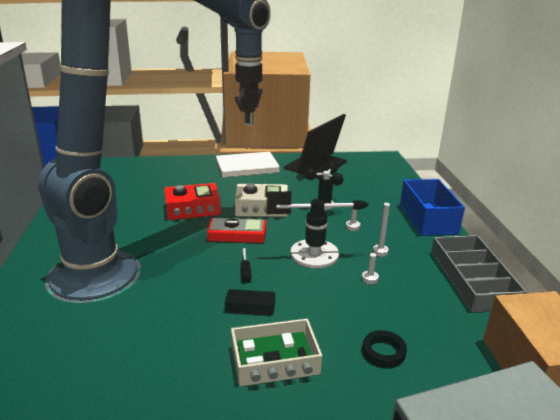

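The second push rose another 8 N with no further travel, so the button was at its hard stop. The button is back up, the vane is still lined up with the tall post, and nothing else has moved, so I'm handing in.

```bash
python3 -c "
from rig import *
finish_job();print(sense()['time_s'])"
```

```text
the job is handed in; nothing more can be done
the job is handed in; nothing more can be done
```

I turned the vane about 125° with the closed fingertips until its nose pointed at the tall post, then let go. After that I pressed the button on the light grey logger down and released it. The job was handed in at about 18 s, against the 54 s limit.

- **Vane:** it read -1.7° against a bearing to the post of -1.1 to -1.2°. That is about 0.5° off, or 1.6 mm at the 16 mm post, so I left it. The top view after the button press still shows the two lined up.
- **Button:** travel was about 6.4 mm and the force held steady at 6.8 N. A second push met a further 8 N with no movement, which I take as the hard stop. After release the force on the tool read near zero.
- **Bench:** the posts and everything else visible in the last top and side pictures stand where they were. The arm hides the upright white box at the left in the top view, but the side view shows it in place.
- **Disagreements:** triangulated heights for the button top came out at 0.074 and 0.079 m, against 0.083 m from the depth picture. The contact found while pressing fits the depth reading. The side and top cameras also differed by 2–5 mm on some points.

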